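# Bolt down the proof press bed plate and load the printing blocks

### The job

Set up the little proof press. First seat its bed plate: tighten the four wing screws clockwise in two rounds, about half of each screw's travel in the first round (all four half tight before any goes further) and home to the stop in the second, always going from one corner to the diagonally opposite one so that the plate comes down level. Only when it is screwed down, take however many printing blocks are in the compartmented tray and lay each flat in the bay of its own colour; also set the orange register stop level with the red pointer, and leave the ink jars and the brayer where they are.

Things in the scene. Friction and masses are not known exactly. Their poses are not given: they have to be found in the camera images.
- press: Green proof press bed, a fixed box 270 mm (x) by 330 mm (y) by 30 mm high standing on the bench; it does not move. The origin is at bench height under the centre of the bed plate; the box reaches from 155 mm on the -x side to 115 mm on the +x side and 165 mm to each y side. Its -x edge, towards the robot, carries the register stop.
- plate: Aluminium bed plate, 215 x 295 x 10 mm, on top of the press; origin at the centre of its underside. It rides about 8.4 mm above the bed with the screws slack (underside at 38.4 mm over the bench) and lies on the bed (underside at 30 mm, upper face at 40 mm) when all four screws are home. Each screw draws its own corner down by 4 mm per rad, so uneven tightening tilts it. It holds still by itself.
- screw_a (a joint): Wing screw A, -x +y (diagonal partner: C) corner of the plate as seen in the press frame. Angle in rad: 0 is slack, grows clockwise seen from above, hard stop (home) at 2.094 (120 degrees). It starts between 0 and 0.15. It stays where it is left; turning takes about 0.1 N m. It counts as half tight at about 1.05 (60 degrees); home above 1.95.
- screw_b (a joint): Wing screw B, -x -y (diagonal partner: D) corner of the plate as seen in the press frame. Angle in rad: 0 is slack, grows clockwise seen from above, hard stop (home) at 2.094 (120 degrees). It starts between 0 and 0.15. It stays where it is left; turning takes about 0.1 N m. It counts as half tight at about 1.05 (60 degrees); home above 1.95.
- screw_c (a joint): Wing screw C, +x -y (diagonal partner: A) corner of the plate as seen in the press frame. Angle in rad: 0 is slack, grows clockwise seen from above, hard stop (home) at 2.094 (120 degrees). It starts between 0 and 0.15. It stays where it is left; turning takes about 0.1 N m. It counts as half tight at about 1.05 (60 degrees); home above 1.95.
- screw_d (a joint): Wing screw D, +x +y (diagonal partner: B) corner of the plate as seen in the press frame. Angle in rad: 0 is slack, grows clockwise seen from above, hard stop (home) at 2.094 (120 degrees). It starts between 0 and 0.15. It stays where it is left; turning takes about 0.1 N m. It counts as half tight at about 1.05 (60 degrees); home above 1.95.
- screw_a_grip (a point): Middle of the black wing bar of screw A, on the screw axis, 80 mm in x and 120 mm in y from the plate's centre. The bar is 56 mm long along this point's x axis, 14 mm thick along its y axis, 22 mm high (11 mm above and below this point), on a steel stem 26 mm across; the bar's underside is 16 to 18 mm above the plate. The bar lies along the press's x axis at angle 0 and turns with the screw; it sinks with the plate's corner, 6 to 9 mm in all.
- screw_b_grip (a point): Middle of the black wing bar of screw B, on the screw axis, 80 mm in x and 120 mm in y from the plate's centre. The bar is 56 mm long along this point's x axis, 14 mm thick along its y axis, 22 mm high (11 mm above and below this point), on a steel stem 26 mm across; the bar's underside is 16 to 18 mm above the plate. The bar lies along the press's x axis at angle 0 and turns with the screw; it sinks with the plate's corner, 6 to 9 mm in all.
- screw_c_grip (a point): Middle of the black wing bar of screw C, on the screw axis, 80 mm in x and 120 mm in y from the plate's centre. The bar is 56 mm long along this point's x axis, 14 mm thick along its y axis, 22 mm high (11 mm above and below this point), on a steel stem 26 mm across; the bar's underside is 16 to 18 mm above the plate. The bar lies along the press's x axis at angle 0 and turns with the screw; it sinks with the plate's corner, 6 to 9 mm in all.
- screw_d_grip (a point): Middle of the black wing bar of screw D, on the screw axis, 80 mm in x and 120 mm in y from the plate's centre. The bar is 56 mm long along this point's x axis, 14 mm thick along its y axis, 22 mm high (11 mm above and below this point), on a steel stem 26 mm across; the bar's underside is 16 to 18 mm above the plate. The bar lies along the press's x axis at angle 0 and turns with the screw; it sinks with the plate's corner, 6 to 9 mm in all.
- bay_red (a point): Centre of the floor of the red bay on the plate: a pocket open at the top, 88 mm (along this point's x) by 48 mm (y) inside, bounded by a red rim 6 mm high and 4 mm thick. The red block lies in it lengthwise along x, either way round. Bays stand 75 mm apart along y; z points up out of the floor.
- bay_blue (a point): Centre of the floor of the blue bay on the plate: a pocket open at the top, 88 mm (along this point's x) by 48 mm (y) inside, bounded by a blue rim 6 mm high and 4 mm thick. The blue block lies in it lengthwise along x, either way round. Bays stand 75 mm apart along y; z points up out of the floor.
- bay_yellow (a point): Centre of the floor of the yellow bay on the plate: a pocket open at the top, 88 mm (along this point's x) by 48 mm (y) inside, bounded by a yellow rim 6 mm high and 4 mm thick. The yellow block lies in it lengthwise along x, either way round. Bays stand 75 mm apart along y; z points up out of the floor.
- block_red: Loose wooden printing block with a red inked top face, 80 mm long (its x) x 40 mm wide (y) x 36 mm high (z up), about 85 g; origin at the centre of its underside. It may be absent.
- block_blue: Loose wooden printing block with a blue inked top face, 80 mm long (its x) x 40 mm wide (y) x 36 mm high (z up), about 85 g; origin at the centre of its underside. It may be absent.
- block_yellow: Loose wooden printing block with a yellow inked top face, 80 mm long (its x) x 40 mm wide (y) x 36 mm high (z up), about 85 g; origin at the centre of its underside. It may be absent.
- tray: Wooden tray fixed to the bench, 248 mm (x) by 112 mm (y), 14 mm high, with 4 mm walls and floor and two 4 mm cross walls making three compartments about 80 mm apart along its x. Origin at the centre of its underside. Each block present starts in a compartment of its own, lying lengthwise along the tray's y and standing 22 mm or more above the walls.
- stop (a joint): Register stop on its track along the -x edge of the press. Value in m, 0 to 0.12, growing towards the press's +y; it stays where it is left and slides with 1.5 to 3 N.
- stop_top (a point): Centre of the top of the orange grip of the register stop: 26 mm (x) by 14 mm (y), 34 mm high, so its foot is 34 mm below this point; a black line marks its middle. The top is 67 mm above the bench.
- pointer: Small flat red T-shaped pointer, 12 x 14 x 6 mm, on the press beside the stop's track, 19 mm nearer to the robot than the track; x and y axes parallel to the press's. The stop is level with it when both have the same y in the press frame (within 4 mm); this is between 0.06 and 0.11 m of the stop's travel. Nothing to handle.
- jar_green: Green ink jar, 60 mm across and 75 mm high, origin at the centre of its underside. To be left alone.
- jar_black: Grey ink jar with black label and white lid, 60 mm across and 85 mm high, origin at the centre of its underside. To be left alone.
- brayer: Ink roller with wooden handle, about 165 mm long (along x) and 120 mm wide, 50 mm high, origin on the bench below its middle. To be left alone.
Things that resemble listed ones, but are neither listed nor needed, are in the scene too. Leave any black or green look-alike of the block_red alone.

How it is judged:
On the way, in this order (a step that is already met when the one before it is completed fails the run):
1. first round: all four screws about half tight at the same time (value of joint screw_a between 0.7 and 1.5 rad and value of joint screw_b between 0.7 and 1.5 rad and value of joint screw_c between 0.7 and 1.5 rad and value of joint screw_d between 0.7 and 1.5 rad), for 0.2 s.
2. second round: all four screws home (value of joint each of screw_a, screw_b, screw_c, screw_d above 1.95 rad), for 0.2 s.
3. every block that is present lies flat in the bay of its colour (x of block_red in the frame of bay_red between -0.006 and 0.006 m and y of block_red in the frame of bay_red between -0.006 and 0.006 m and z of block_red in the frame of bay_red between -0.004 and 0.004 m and angle between each of block_red, block_blue, block_yellow's own z axis and vertical below 0.06 rad and angle between the x axis of block_red and the x axis of bay_red, either way round below 0.15 rad and linear speed of each of block_red, block_blue, block_yellow below 0.02 m/s and x of block_blue in the frame of bay_blue between -0.006 and 0.006 m and y of block_blue in the frame of bay_blue between -0.006 and 0.006 m and z of block_blue in the frame of bay_blue between -0.004 and 0.004 m and angle between the x axis of block_blue and the x axis of bay_blue, either way round below 0.15 rad and x of block_yellow in the frame of bay_yellow between -0.006 and 0.006 m and y of block_yellow in the frame of bay_yellow between -0.006 and 0.006 m and z of block_yellow in the frame of bay_yellow between -0.004 and 0.004 m and angle between the x axis of block_yellow and the x axis of bay_yellow, either way round below 0.15 rad), for 0.3 s.
At the end, for the whole second after the job is handed in: All four screws within 0.14 rad of their stop (above 1.95 rad); every block present in the bay of its colour, within 6 mm of the centre, flat on the floor and at rest; the register stop within 5 mm of the pointer along the track (all of step 2 and all of step 3 and y of stop_top in the frame of pointer between -0.005 and 0.005 m and velocity of joint stop between -0.01 and 0.01 m/s); the robot touches nothing.
It fails at once if first round not crisscross: two neighbouring screws tightened past 0.6 rad while both opposite ones are still slack (below 0.3) ((value of joint each of screw_a, screw_b above 0.6 rad and value of joint each of screw_c, screw_d below 0.3 rad) or (value of joint each of screw_b, screw_c above 0.6 rad and value of joint each of screw_d, screw_a below 0.3 rad) or (value of joint each of screw_c, screw_d above 0.6 rad and value of joint each of screw_a, screw_b below 0.3 rad) or (value of joint each of screw_d, screw_a above 0.6 rad and value of joint each of screw_b, screw_c below 0.3 rad)).
It fails at once if second round not crisscross: two neighbouring screws past 1.75 rad while both opposite ones are still below 1.4 ((value of joint each of screw_a, screw_b above 1.75 rad and value of joint each of screw_c, screw_d below 1.4 rad) or (value of joint each of screw_b, screw_c above 1.75 rad and value of joint each of screw_d, screw_a below 1.4 rad) or (value of joint each of screw_c, screw_d above 1.75 rad and value of joint each of screw_a, screw_b below 1.4 rad) or (value of joint each of screw_d, screw_a above 1.75 rad and value of joint each of screw_b, screw_c below 1.4 rad)).
It fails at once if a block laid in its bay before all screws are tight (above 1.8) (((horizontal distance between block_red and bay_red below 0.03 m and z of block_red in the frame of bay_red below 0.015 m) or (horizontal distance between block_blue and bay_blue below 0.03 m and z of block_blue in the frame of bay_blue below 0.015 m) or (horizontal distance between block_yellow and bay_yellow below 0.03 m and z of block_yellow in the frame of bay_yellow below 0.015 m)) and value of joint any of screw_a, screw_b, screw_c, screw_d below 1.8 rad).
It fails at once if an ink jar or the brayer moved by more than 30 mm (distance of any of jar_green, jar_black, brayer from where it was at the start of the episode above 0.03 m).
Of block_red, block_blue, block_yellow only 2 to 3 are there at a start; the rules pass over those that are not, and their reading is None.
At some moment in a run one of block_red, block_blue, block_yellow may be knocked a few centimetres aside while the robot is not near it.
Once in a run the grip may slacken for a moment while it holds something.
It also fails if it takes over 210 s, if anything falls off the work surface, if the arm or the gripper's body presses on something with over 40 N, if the wrist force passes 120 N, or if a joint passes its speed limit or range.

### The arm

A 6-joint arm with a two-finger parallel gripper is mounted at the origin on the work surface. World frame = base frame: x ahead of the robot, y to its left, z up, the work surface at z = 0. Lengths are in m, angles in rad, forces in N, time in s.
With the tool pointing down it reaches from about 0.325 to 0.875 m from the base axis. Payload 4.4 kg.
Tool frame: the origin (TCP) lies midway between the tips of the shut fingers; the grasp point (between the pads) lies 19 mm behind it (tcp_to_grasp is the distance from the TCP to the grasp point, in m); z points along the fingers, y is the line along which they close (so a half turn about z gives the same grasp; the last joint's range is limited). The gripper opens to 85 mm and grips with 20 to 120 N. Pads are 22 mm wide; open, the fingers measure 114 mm over their backs; the gripper's body (76 mm by 85 mm) begins 54 mm behind the grasp point. The pads swing forward as they close: fully open they stand 13 mm farther back than shut.
Start: joints at [-0.15, 0.207, 1.542, -0, 1.393, -0.15], TCP at [0.575, -0, 0.231] pointing down, gripper open.
Joint ranges: [-2.73, 2.73], [-0.86, 2.22], [0.23, 2.46], [-1.11, 4.25], [0.08, 2.63], [-2.82, 2.82]. Speed limits (rad/s): [2.79, 2.79, 3.14, 3.14, 3.14, 3.14].

### API

Orientations are given as a rotation vector (axis times angle).
In Python, from plant import * gives the robot as it stands.
- The arm moves only by the tool drive_tool, never from a script. Its argument "plan" is a list of rows, each a list of 5 numbers: the opening, from 0 (shut) to 1 (fully open), then the shift along the world's x, y, z in m, then the turn about the world's z in rad. In form: [[fingers, dx, dy, dz, spin], ...]. A call has 1 to 20 rows; each row is the pose to reach, as a shift and turn from the pose commanded when the call began; what a row does not reach only later rows make up. A row lasts 1/10 s, in which the tool goes at most 50 mm and 8.59 degrees, less where a joint would pass 70% of its speed; a pose out of reach is approached as far as the arm can. A call with a gripper value outside its range is refused whole. The fingers move at their own pace and stop on an object; "grip_force" is the grip in N (left out, the last holds). Time passes only in rows, so rows that repeat a pose let the fingers close. It gives the time, the measured TCP pose, the force, the opening and the grip force at its end, in the units of the state.
- sense(): the state, without advancing time (a new reading comes with each control period).
- snapshot(name): name is "scene" or "side" or "wrist"; returns the picture (480x640x3 uint8, red, green, blue); there is no depth.
- get_calibration(name): a dict with "K" (3x3 intrinsics, pixels), "camera_from_world" (4x4, takes a point from world to camera coordinates); the wrist camera has in their place "T_tool_cam" (4x4, takes a point from camera to tool coordinates, whose origin is the TCP and whose axes are the flange's). Camera axes: x right, y up, looking along -z (the intrinsics and any distortion apply to the point x, -y, -z); pixel columns grow to the right and rows downward; lengths in m; the calibration is good to about 2 mm. The wrist camera is an equidistant fisheye: a pixel r from the principal point sees the ray r / f radians off the axis. A picture is of the moment at which its call begins: read the wrist's pose just before it. get_calibration takes no time and is no camera call.
- hand_in(): hands the job in; it is judged then, once.
The state is a dict: "time_s": time; "q": joint angles; "qvel": joint speeds; "joint_efforts": joint torques, N m; "ee_pos": TCP position; "orientation": TCP orientation; "wrist_force": force on the tool from outside, world axes, zero at the start; "ft_torque": the same for the moment, N m; "gripper_width": finger opening in m; "grip_force": force on a finger pad.
Only numpy, scipy, OpenCV 4.12 (cv2) and the standard library are available. Lean on these libraries where they do the work, as an engineer would, in place of code of your own. Each camera call takes 0.05 s, during which the arm holds its last target. There are 200 camera calls.

## Working session

There is one attempt and no reset: what is moved stays moved. The work goes in short steps, Python scripts to look and compute and a tool call to move; the robot and the scene stay as the last step left them, time stands still between calls to the robot, and variables do not carry over. Pictures are saved under pics/ and viewed, at most 14 in all, crops included, and the job is handed in when it is done.

Besides the shell and the picture viewer there is one more tool, called in YAML: its name, and indented under it one key for each argument. drive_tool: Moves the arm, as the interface text tells. Its arguments: {"type":"object","properties":{"plan":{"type":"array","items":{"type":"array","items":{"type":"number"}}},"grip_force":{"type":"number"}},"required":["plan"]}

```bash
ls; mkdir -p pics
python3 - <<'E'
from plant import *
import cv2,numpy as np
s=sense();print(s)
for n in("scene","side","wrist"):
    im=snapshot(n);cv2.imwrite(f"pics/{n}0.png",im[:,:,::-1]);print(n,get_calibration(n))
E
```

```text
pics
{'time_s': 0.0, 'q': array([-1.50479526e-01,  2.07452961e-01,  1.54299521e+00, -4.57741299e-05,
        1.39348486e+00, -1.50481708e-01]), 'qvel': array([ 1.73695748e-04,  4.27318951e-05, -6.03326317e-04, -9.49355719e-04,
        6.43349350e-05,  8.85451081e-04]), 'joint_efforts': array([ 4.44781954e-04, -3.83034396e+01, -2.91594708e+01, -2.26178481e-04,
        1.06274080e-02,  5.83859855e-05]), 'ee_pos': array([5.74225578e-01, 1.03479352e-04, 2.30087480e-01]), 'orientation': array([-2.22011596, -2.22013885,  0.00223607]), 'wrist_force': array([-0.33391569,  0.57649531, -0.26696906]), 'ft_torque': array([0.01234761, 0.01261499, 0.00781574]), 'grip_force': 0.0, 'gripper_width': 0.08562823851442265}
scene {'K': array([[499.71620601,   0.        , 320.38638412],
       [  0.        , 499.71620601, 241.25793614],
       [  0.        ,   0.        ,   1.        ]]), 'camera_from_world': array([[ 0.89503719,  0.44575831,  0.01442063, -0.46678939],
       [-0.38488997,  0.75567653,  0.52991763,  0.17833882],
       [ 0.22531786, -0.47984635,  0.8479265 , -1.414477  ],
       [ 0.     
[... 302 characters left out ...]
[ 0.12971794, -0.59796882,  0.79095294, -0.15312638],
       [-0.1470775 ,  0.77726481,  0.61174147, -1.04149778],
       [ 0.        ,  0.        ,  0.        ,  1.        ]])}
wrist {'K': array([[371.64829954,   0.        , 317.85165433],
       [  0.        , 371.64829954, 239.9625568 ],
       [  0.        ,   0.        ,   1.        ]]), 'T_tool_cam': array([[-6.41047240e-04,  9.49771099e-01,  3.12944802e-01,
         8.00204875e-02],
       [ 9.99999039e-01,  9.93416595e-04, -9.66533858e-04,
        -5.03695355e-04],
       [-1.22887048e-03,  3.12943882e-01, -9.49770823e-01,
        -1.42567646e-01],
       [ 0.00000000e+00,  0.00000000e+00,  0.00000000e+00,
         1.00000000e+00]])}
```

View pics/scene0.png

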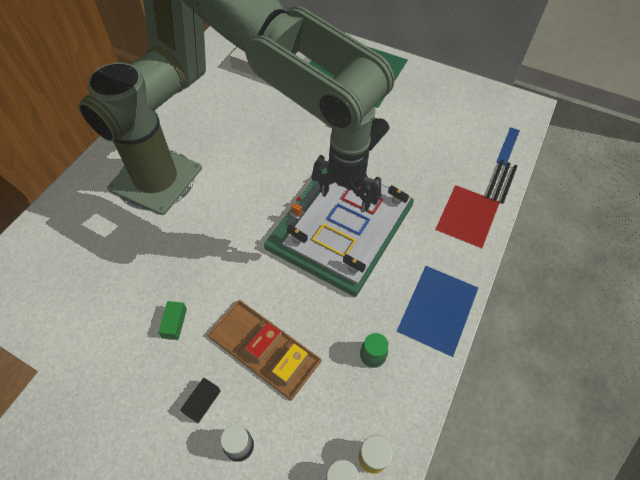

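View pics/side0.png

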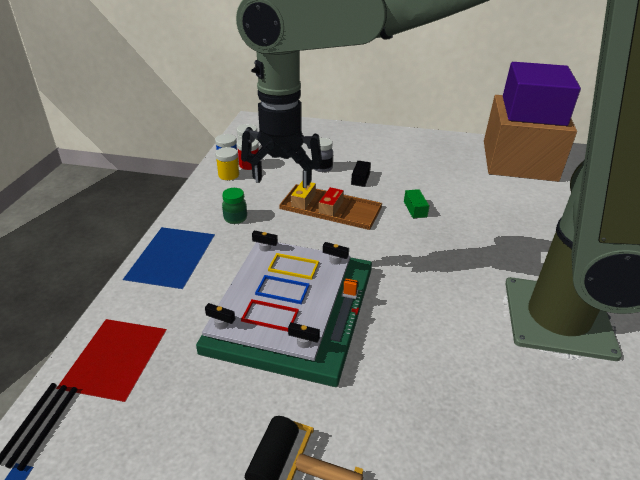

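View pics/wrist0.png

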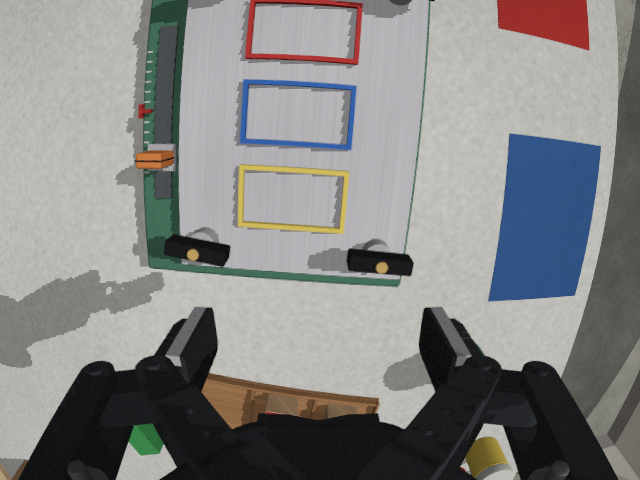

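The scene view shows the press in the middle (about 340,235). The tray is at (265,350), with an empty left compartment, red at (263,342) and yellow at (290,363), so blue is absent. The look-alikes are the green block (172,320) and the black block (200,400). The red sheet (468,215) and blue sheet (438,310) are flat mats. The jars are at (375,350), (237,442) and (375,452), and the brayer is hidden behind the arm.

In the wrist view, the stop is at (155,158), the pointer at (145,111), and the yellow-end screws at (195,250) and (380,263).

```bash
cat > h.py <<'E'
from plant import *
import cv2,numpy as np
from scipy.spatial.transform import Rotation as R
def cast(n,uv,z,s=None):
    c=get_calibration(n);K=c["K"];uv=np.atleast_2d(np.asarray(uv,float))
    p=(uv-K[:2,2])/K[0,0]
    if n=="wrist":
        r=np.linalg.norm(p,axis=1);d=np.c_[p*(np.sin(r)/np.maximum(r,1e-9))[:,None],np.cos(r)]
        T=np.eye(4);T[:3,:3]=R.from_rotvec(s["orientation"]).as_matrix();T[:3,3]=s["ee_pos"];T=T@c["T_tool_cam"]
    else: d=np.c_[p,np.ones(len(p))];T=np.linalg.inv(c["camera_from_world"])
    d=d*[1,-1,-1]@T[:3,:3].T
    return (T[:3,3]+d*((z-T[2,3])/d[:,2])[:,None])[:,:2]
H=dict(red=[(0,9),(172,180)],blue=[(105,125)],yellow=[(22,33)],orange=[(9,18)],green=[(45,80)])
def mask(im,col,smin=130,vmin=90):
    h=cv2.cvtColor(im,cv2.COLOR_RGB2HSV);m=0
    for a,b in H[col]: m=m|cv2.inRange(h,(a,smin,vmin),(b,255,255))
    return m
def blobs(m,amin=60):
    n,l,st,ce=cv2.connectedComponentsWithStats(m)
    return [(np.argwhere(l==i)[:,::-1],st[i],ce[i].round()) for i in range(1,n) if st[i][4]>=amin]
def rect(n,pts,z,s=None):
    (c,(w,h),a)=cv2.minAreaRect((cast(n,pts,z,s)*1000).astype(np.float32))
    if w<h: w,h,a=h,w,a+90
    return np.round(c,1),round(w,1),round(h,1),round((a+90)%180-90,1)
def report(n,im,s,z,cols,amin=60,**k):
    for c in cols:
        for p,st,ce in blobs(mask(im,c,**k),amin): print(n,c,ce,st[:5],*rect(n,p,z,s))
E
python3 - <<'E'
from h import *
s=sense()
for n in("side","wrist"):
    im=cv2.imread(f"pics/{n}0.png")[:,:,::-1].copy()
    report(n,im,s,.0544,["red","blue","yellow"]); report(n,im,s,.067,["orange"],20)
for n in("scene","side"):
    im=cv2.imread(f"pics/{n}0.png")[:,:,::-1].copy(); print('blocks z=.04');report(n,im,s,.04,["red","yellow"])
E
```

```text
side red [243. 162.] [238 149  13  21 111] [ 796.7 -406.8] 124.3 28.7 -64.0
side red [331. 196.] [319 187  24  19 227] [ 518.9 -269.7] 78.6 39.0 78.9
side red [269. 315.] [241 299  58  33 405] [562.8 165.6] 96.1 61.0 -4.0
side red [113. 360.] [  59  319  107   83 5023] [797.4 318.3] 158.2 120.4 -89.9
side blue [170. 258.] [ 123  227   91   62 3303] [816.   39.3] 185.2 129.0 -90.0
side blue [282. 289.] [255 275  54  29 382] [557.   91.1] 96.6 61.7 -3.7
side blue [ 18. 474.] [  5 467  28  13 208] [825.1 534.8] 29.8 17.3 11.7
side yellow [227. 169.] [216 159  22  21 364] [ 820.7 -345.7] 118.2 55.7 -67.4
side yellow [302. 190.] [292 181  23  17 165] [ 595.7 -287.7] 77.8 38.5 81.3
side yellow [293. 266.] [268 253  51  27 358] [551.5  16.5] 96.8 62.3 -4.4
side orange [525. 146.] [ 484   95   92   86 4824] [ -22.8 -728.4] 587.3 259.9 80.9
side orange [338. 211.] [ 280  188  102   41 1398] [ 512.  -207.8] 230.0 117.9 -9.8
side orange [350. 287.] [343 278  14  18 190] [423.7  69.8] 47.6 24.7 -85.7
side orange [324. 469.] [295 454  67  26 871] [401.1 451.3] 93.6 23.6 -7.4
wrist red [305.  33.]
[... 947 characters left out ...]
ow [289. 362.] [272 343  35  39 549] [ 599.1 -308.5] 79.5 39.8 80.7
scene yellow [368. 467.] [359 458  24  15  85] [ 840.6 -426.2] 48.9 14.7 2.3
blocks z=.04
side red [243. 162.] [238 149  13  21 111] [ 805.8 -432. ] 126.8 29.3 -64.0
side red [331. 196.] [319 187  24  19 227] [ 522.2 -292.1] 80.2 39.8 78.9
side red [269. 315.] [241 299  58  33 405] [567.  152.2] 98.1 62.3 -4.0
side red [113. 360.] [  59  319  107   83 5023] [806.5 308.1] 161.5 122.9 -89.9
side yellow [227. 169.] [216 159  22  21 364] [ 830.3 -369.7] 120.6 56.8 -67.4
side yellow [302. 190.] [292 181  23  17 165] [ 600.6 -310.4] 79.4 39.3 81.3
side yellow [293. 266.] [268 253  51  27 358] [ 5.555e+02 -1.000e-01] 98.8 63.6 -4.4
```

drive_tool:
  plan:
    - [0.6,0,0.02,0.03,0.149]
    - [0.6,0.005,0.04,0.05,0.298]
    - [0.6,0.01,0.06,0.07,0.447]
    - [0.6,0.01,0.08,0.09,0.596]
    - [0.6,0.01,0.09,0.1,0.745]
    - [0.6,0.01,0.09,0.1,0.894]
    - [0.6,0.01,0.09,0.1,1.043]
    - [0.6,0.01,0.09,0.1,1.192]
    - [0.6,0.01,0.09,0.1,1.341]
    - [0.6,0.01,0.09,0.1,1.48]
    - [0.6,0.01,0.09,0.1,1.48]

```text
time_s: 1.25
ee_pos: [0.5848, 0.09, 0.3307]
orientation: [-0.143, -3.137, 0.0]
wrist_force: [-0.7, -0.3, 0.5]
gripper_width: 0.0511
grip_force: 0.0
```

Run:
```python
from h import *
s=sense();im=snapshot("wrist");cv2.imwrite("pics/w1.png",im[:,:,::-1])
print(s["ee_pos"],s["q"].round(2),s["gripper_width"],s["time_s"])
report("wrist",im,s,.0544,["red","blue","yellow"]); report("wrist",im,s,.067,["orange"],20)
m=cv2.inRange(cv2.cvtColor(im,cv2.COLOR_RGB2HSV),(0,0,0),(180,255,45))
for p,st,ce in blobs(m,150): print("blk",ce,st,*rect("wrist",p,.087,s))
```

```text
[0.58475457 0.09000763 0.33072785] [ 0.01  0.19  1.36  0.    1.59 -1.47] 0.05108155786375622 1.25
wrist red [312.  39.] [307  36  12  12  67] [410.9 100.7] 13.6 11.4 22.7
wrist red [380. 169.] [355 126  49  83 806] [561.7 161.7] 95.2 55.8 -3.9
wrist red [ 48. 180.] [ 29 166  39  29 864] [ 520.4 -279.5] 75.7 38.2 78.4
wrist red [461. 321.] [ 402  290  103   69 4555] [788.9 259.2] 148.7 106.4 -89.8
wrist red [ 35. 349.] [ 14 336  35  25 146] [ 780.4 -431.5] 79.6 56.3 -62.7
wrist blue [313. 168.] [289 126  50  84 719] [556.2  87.3] 95.2 54.9 -4.5
wrist blue [594. 319.] [564 307  60  26 680] [819.5 524. ] 140.1 25.4 90.0
wrist blue [290. 358.] [ 247  320   83   74 5014] [811.   18.4] 123.1 122.9 -0.1
wrist blue [204. 333.] [195 326  21  19 246] [765.  -80.5] 29.8 29.7 -2.1
wrist yellow [249. 171.] [223 128  52  83 741] [550.6  13.1] 94.8 55.6 -4.1
wrist yellow [ 51. 233.] [ 32 219  40  28 753] [ 595.7 -297. ] 75.5 37.5 80.3
wrist yellow [ 66. 357.] [ 46 341  36  39 728] [ 812.  -361.4] 84.4 57.2 -54.8
wrist orange [272.  56.] [264  43  16  27 344] [425.9  54.1] 30.1 15.3 -1.3
wrist orang
[... 549 characters left out ...]
 198.] [ 38 193  47  10 275] [ 547.1 -251.8] 85.6 11.0 79.3
wrist orange [ 58. 208.] [ 36 202  48  13 355] [ 561.3 -257.7] 88.0 17.2 82.1
blk [423.  97.] [416  72  17  51 694] [484.8 209.9] 54.3 17.6 -4.7
blk [201. 102.] [192  77  20  51 713] [468. -23.] 54.1 18.3 -10.6
blk [552. 106.] [ 516   83   71   46 2151] [492.7 375.4] 106.9 40.7 81.4
blk [419. 239.] [409 215  22  50 618] [641.8 198.5] 58.0 17.3 -11.5
blk [212. 242.] [204 219  17  49 611] [624.4 -34.4] 57.6 17.6 -6.3
blk [250. 338.] [ 237  298   23   91 1079] [762.8 -17.4] 141.8 26.6 -20.8
blk [325. 421.] [   35   298   567   182 47447] [973.1  50.1] 1363.6 542.7 85.3
blk [532. 335.] [497 326  72  19 331] [797.8 375.7] 124.0 8.7 -89.9
```

View pics/w1.png

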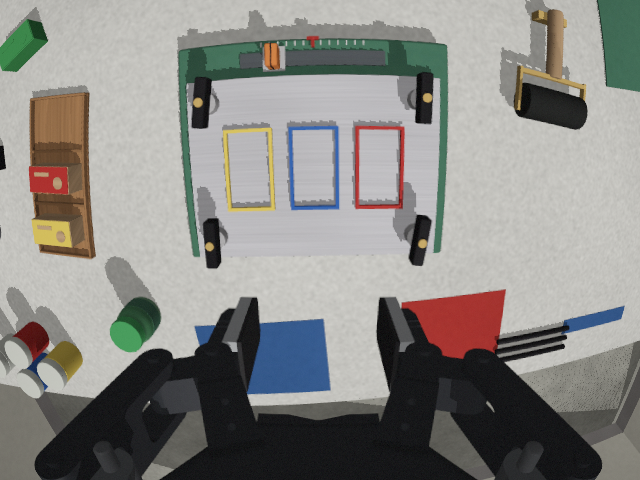

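The wrist view shows the wing bars at A (423,97), B (201,102), C (212,242) and D (419,239). The bays are yellow (249,171), blue (313,168) and red (380,169), the stop is at (272,56) and the pointer at (312,40). The rim sizes (95x55) and the 74.6 mm spacing both check out. That gives a plate centre of about (556, 87), yaw -4.2°.

I'll start with screw A.

drive_tool:
  plan:
    - [0.6,-0.025,0.03,-0.04,0.009]
    - [0.6,-0.05,0.06,-0.08,0.009]
    - [0.6,-0.08,0.09,-0.12,0.009]
    - [0.6,-0.1,0.123,-0.16,0.009]
    - [0.6,-0.1,0.123,-0.2,0.009]
    - [0.6,-0.1,0.123,-0.235,0.009]
    - [0.6,-0.1,0.123,-0.265,0.009]
    - [0.6,-0.1,0.123,-0.265,0.009]
    - [0,-0.1,0.123,-0.265,0.009]
    - [0,-0.1,0.123,-0.265,0.009]
    - [0,-0.1,0.123,-0.265,0.009]
    - [0,-0.1,0.123,-0.265,0.009]
    - [0,-0.1,0.123,-0.265,0.009]
  grip_force: 40

```text
time_s: 2.6
ee_pos: [0.4875, 0.2134, 0.0689]
orientation: [0.129, 3.134, 0.002]
wrist_force: [0.3, -0.2, 6.8]
gripper_width: 0.0131
grip_force: 42.4
```

drive_tool:
  plan:
    - [0,0,0,0.001,-0.149]
    - [0,0,0,0.001,-0.298]
    - [0,0,0,0.0,-0.447]
    - [0,0,0,0.0,-0.596]
    - [0,0,0,-0.001,-0.745]
    - [0,0,0,-0.001,-0.894]
    - [0,0,0,-0.002,-1.04]
    - [0,0,0,-0.002,-1.04]
    - [0,0,0,-0.002,-1.04]

```text
time_s: 3.5
ee_pos: [0.486, 0.2121, 0.0659]
orientation: [1.67, 2.658, -0.001]
wrist_force: [-2.0, -3.0, 5.4]
gripper_width: 0.013
grip_force: 42.1
```

drive_tool:
  plan:
    - [0.6,0,0,0,0]
    - [0.6,0,0,0,0]
    - [0.6,0,0,0.04,0]
    - [0.6,0,0,0.08,0.0]

```text
time_s: 3.9
ee_pos: [0.4833, 0.2127, 0.1435]
orientation: [-1.669, -2.657, 0.005]
wrist_force: [2.1, 0.4, -0.6]
gripper_width: 0.0513
grip_force: 0.0
```

```bash
cat > bars.py <<'E'
from h import *
s=sense();im=snapshot("wrist")
print(s["time_s"],s["ee_pos"].round(4),s["q"].round(2))
m=cv2.inRange(cv2.cvtColor(im,cv2.COLOR_RGB2HSV),(0,0,0),(180,255,45))
for p,st,ce in blobs(m,150):
    r=rect("wrist",p,.085,s)
    if r[1]<70: print("wrist",ce,*r)
im=snapshot("side")
m=cv2.inRange(cv2.cvtColor(im,cv2.COLOR_RGB2HSV),(0,0,0),(180,255,45))
for p,st,ce in blobs(m,100):
    r=rect("side",p,.08,s)
    if r[1]<90 and r[0][0]>420 and -80<r[0][1]<260: print("side",ce,*r)
E
python3 bars.py
```

```text
3.9 [0.4833 0.2127 0.1435] [ 0.25  0.2   1.74  0.    1.2  -0.2 ]
wrist [433.  24.] [478.7 372.2] 54.6 35.8 80.7
wrist [321. 253.] [483.  216.7] 57.8 13.0 -64.2
side [220. 314.] [644.  205.9] 65.6 28.1 -11.8
side [304. 335.] [484.3 220.2] 70.3 16.3 -65.3
```

drive_tool:
  plan:
    - [0.6,0.02,-0.036,0,0.145]
    - [0.6,0.04,-0.072,0,0.29]
    - [0.6,0.06,-0.108,0,0.435]
    - [0.6,0.08,-0.144,0,0.58]
    - [0.6,0.1,-0.18,0,0.725]
    - [0.6,0.12,-0.216,0,0.87]
    - [0.6,0.142,-0.251,0,1.012]
    - [0.6,0.142,-0.251,-0.025,1.012]
    - [0.6,0.142,-0.251,-0.05,1.012]
    - [0.6,0.142,-0.251,-0.076,1.012]
    - [0.6,0.142,-0.251,-0.076,1.012]
    - [0,0.142,-0.251,-0.076,1.012]
    - [0,0.142,-0.251,-0.076,1.012]
    - [0,0.142,-0.251,-0.076,1.012]
    - [0,0.142,-0.251,-0.076,1.012]
    - [0,0.142,-0.251,-0.076,1.012]

```text
time_s: 5.6
ee_pos: [0.6285, -0.0376, 0.0702]
orientation: [0.172, 3.133, 0.0]
wrist_force: [1.5, 2.9, 4.7]
gripper_width: 0.0132
grip_force: 43.3
```

drive_tool:
  plan:
    - [0,0,0,0,-0.149]
    - [0,0,0,0,-0.298]
    - [0,0,0,-0.001,-0.447]
    - [0,0,0,-0.001,-0.596]
    - [0,0,0,-0.002,-0.745]
    - [0,0,0,-0.002,-0.894]
    - [0,0,0,-0.003,-1.01]
    - [0,0,0,-0.003,-1.01]
    - [0.6,0,0,-0.003,-1.01]
    - [0.6,0,0,-0.003,-1.01]
    - [0.6,0,0,0.037,-1.01]
    - [0.6,0,0,0.076,-1.01]

```text
time_s: 6.8
ee_pos: [0.6249, -0.0378, 0.1426]
orientation: [-1.666, -2.657, 0.004]
wrist_force: [1.0, 0.1, 0.1]
gripper_width: 0.0512
grip_force: 0.0
```

```bash
python3 bars.py
```

```text
6.8 [ 0.6249 -0.0378  0.1426] [-0.2   0.4   1.49 -0.    1.26 -0.65]
wrist [102. 137.] [470.8 -23.3] 62.1 19.9 -11.5
wrist [322. 256.] [625.4 -34.9] 57.9 12.7 -64.6
side [265. 240.] [625.1 -28.8] 80.2 15.9 -64.4
side [336. 251.] [467.3 -20.4] 62.0 34.7 -13.2
side [220. 314.] [644.3 206.6] 65.9 28.0 -11.8
side [304. 334.] [484.1 220.3] 70.7 16.8 -65.0
```

drive_tool:
  plan:
    - [0.6,-0.03,0.002,0,0.145]
    - [0.6,-0.06,0.004,0,0.29]
    - [0.6,-0.09,0.006,0,0.435]
    - [0.6,-0.12,0.008,0,0.58]
    - [0.6,-0.14,0.01,0,0.725]
    - [0.6,-0.16,0.012,0,0.87]
    - [0.6,-0.16,0.012,0,0.935]
    - [0.6,-0.16,0.012,-0.025,0.935]
    - [0.6,-0.16,0.012,-0.05,0.935]
    - [0.6,-0.16,0.012,-0.076,0.935]
    - [0.6,-0.16,0.012,-0.076,0.935]
    - [0,-0.16,0.012,-0.076,0.935]
    - [0,-0.16,0.012,-0.076,0.935]
    - [0,-0.16,0.012,-0.076,0.935]
    - [0,-0.16,0.012,-0.076,0.935]
    - [0,-0.16,0.012,-0.076,0.935]

```text
time_s: 8.5
ee_pos: [0.4684, -0.026, 0.0697]
orientation: [0.29, 3.125, 0.0]
wrist_force: [-0.1, 2.3, 4.6]
gripper_width: 0.0127
grip_force: 43.1
```

drive_tool:
  plan:
    - [0,0,0,0,-0.149]
    - [0,0,0,0,-0.298]
    - [0,0,0,-0.001,-0.447]
    - [0,0,0,-0.001,-0.596]
    - [0,0,0,-0.002,-0.745]
    - [0,0,0,-0.002,-0.88]
    - [0,0,0,-0.003,-0.935]
    - [0,0,0,-0.003,-0.935]
    - [0.6,0,0,-0.003,-0.935]
    - [0.6,0,0,-0.003,-0.935]
    - [0.6,0,0,0.037,-0.935]
    - [0.6,0,0,0.076,-0.935]

```text
time_s: 9.7
ee_pos: [0.4652, -0.0257, 0.1435]
orientation: [-1.666, -2.658, 0.003]
wrist_force: [1.0, -0.5, -0.7]
gripper_width: 0.051
grip_force: 0.0
```

```bash
python3 bars.py
```

```text
9.7 [ 0.4652 -0.0257  0.1435] [-0.24  0.07  1.89 -0.    1.19 -0.69]
wrist [321. 255.] [465.  -23.3] 58.7 13.1 -64.1
side [265. 240.] [624.7 -27.9] 80.2 15.9 -64.4
side [336. 252.] [467.  -17.7] 78.0 18.6 -65.1
side [220. 314.] [644.  205.2] 65.9 28.2 -11.8
side [304. 334.] [484.1 220.3] 70.7 16.8 -65.0
```

drive_tool:
  plan:
    - [0.6,0.025,0.032,0,0.145]
    - [0.6,0.05,0.064,0,0.29]
    - [0.6,0.075,0.097,0,0.435]
    - [0.6,0.1,0.13,0,0.58]
    - [0.6,0.125,0.162,0,0.725]
    - [0.6,0.15,0.195,0,0.87]
    - [0.6,0.177,0.227,0,0.919]
    - [0.6,0.177,0.227,-0.025,0.919]
    - [0.6,0.177,0.227,-0.05,0.919]
    - [0.6,0.177,0.227,-0.076,0.919]
    - [0.6,0.177,0.227,-0.076,0.919]
    - [0,0.177,0.227,-0.076,0.919]
    - [0,0.177,0.227,-0.076,0.919]
    - [0,0.177,0.227,-0.076,0.919]
    - [0,0.177,0.227,-0.076,0.919]
    - [0,0.177,0.227,-0.076,0.919]

```text
time_s: 11.4
ee_pos: [0.6455, 0.2014, 0.0703]
orientation: [0.315, 3.122, 0.002]
wrist_force: [0.7, 0.8, 3.9]
gripper_width: 0.013
grip_force: 43.3
```

drive_tool:
  plan:
    - [0,0,0,0,-0.149]
    - [0,0,0,0,-0.298]
    - [0,0,0,-0.001,-0.447]
    - [0,0,0,-0.001,-0.596]
    - [0,0,0,-0.002,-0.745]
    - [0,0,0,-0.002,-0.88]
    - [0,0,0,-0.003,-0.919]
    - [0,0,0,-0.003,-0.919]
    - [0.6,0,0,-0.003,-0.919]
    - [0.6,0,0,-0.003,-0.919]
    - [0.6,0,0,0.037,-0.919]
    - [0.6,0,0,0.076,-0.919]

```text
time_s: 12.6
ee_pos: [0.6419, 0.2005, 0.1423]
orientation: [-1.666, -2.658, 0.007]
wrist_force: [0.8, 0.2, -0.2]
gripper_width: 0.0513
grip_force: 0.0
```

```bash
python3 bars.py
```

```text
12.6 [0.6419 0.2005 0.1423] [ 0.17  0.49  1.36 -0.    1.3  -0.28]
wrist [106. 134.] [491.5 217. ] 54.3 24.3 -65.1
wrist [627. 158.] [802.1 363.3] 57.4 9.0 -89.9
wrist [632. 181.] [816.4 352.3] 35.0 9.2 -89.5
wrist [324. 255.] [643.1 204.4] 58.9 12.7 -64.5
side [265. 240.] [625.1 -28.3] 78.2 14.9 -64.4
side [336. 252.] [467.1 -17.4] 77.5 18.3 -64.7
side [344. 312.] [422.7 151.4] 70.1 20.6 83.0
side [221. 321.] [636.5 220.7] 44.3 13.0 -64.8
side [304. 334.] [484.4 219.8] 71.2 16.3 -65.3
```

drive_tool:
  plan:
    - [0.6,0.001,0,-0.04,0]
    - [0.6,0.001,0,-0.08,0]
    - [0.6,0.001,0,-0.08,0]
    - [0,0.001,0,-0.08,0]
    - [0,0.001,0,-0.08,0]
    - [0,0.001,0,-0.08,0]
    - [0,0.001,0,-0.08,0]
    - [0,0.001,0,-0.08,-0.149]
    - [0,0.001,0,-0.08,-0.298]
    - [0,0.001,0,-0.081,-0.447]
    - [0,0.001,0,-0.081,-0.596]
    - [0,0.001,0,-0.082,-0.745]
    - [0,0.001,0,-0.082,-0.894]
    - [0,0.001,0,-0.083,-1.0]
    - [0,0.001,0,-0.083,-1.08]
    - [0,0.001,0,-0.083,-1.08]
    - [0.6,0.001,0,-0.083,-1.06]
    - [0.6,0.001,0,-0.083,-1.05]
    - [0.6,0.001,0,-0.04,-1.05]
    - [0.6,0.001,0,0,-1.05]

```text
time_s: 14.7
ee_pos: [0.6442, 0.2009, 0.1436]
orientation: [-2.777, -1.467, 0.004]
wrist_force: [0.5, 0.1, 0.6]
gripper_width: 0.0514
grip_force: 0.0
```

```bash
python3 bars.py
```

```text
14.7 [0.6442 0.2009 0.1436] [0.17 0.49 1.35 0.   1.3  0.77]
wrist [318. 250.] [647.3 205.2] 57.4 13.0 55.7
side [265. 240.] [625.2 -28.2] 78.2 15.2 -64.3
side [336. 252.] [467.  -17.4] 77.3 19.2 -63.5
side [220. 316.] [641.7 210.3] 62.2 28.5 56.8
side [304. 334.] [484.4 220.2] 70.3 16.4 -65.0
```

drive_tool:
  plan:
    - [0.6,-0.025,-0.032,0,0.149]
    - [0.6,-0.05,-0.064,0,0.298]
    - [0.6,-0.075,-0.097,0,0.447]
    - [0.6,-0.1,-0.13,0,0.596]
    - [0.6,-0.125,-0.162,0,0.745]
    - [0.6,-0.15,-0.195,0,0.894]
    - [0.6,-0.178,-0.227,0,1.045]
    - [0.6,-0.178,-0.227,-0.04,1.05]
    - [0.6,-0.178,-0.227,-0.08,1.05]
    - [0.6,-0.178,-0.227,-0.08,1.05]
    - [0,-0.178,-0.227,-0.08,1.05]
    - [0,-0.178,-0.227,-0.08,1.05]
    - [0,-0.178,-0.227,-0.08,1.05]
    - [0,-0.178,-0.227,-0.08,1.05]

```text
time_s: 16.2
ee_pos: [0.4678, -0.027, 0.0666]
orientation: [1.666, 2.661, -0.002]
wrist_force: [-5.0, -2.8, 5.3]
gripper_width: 0.0132
grip_force: 41.7
```

drive_tool:
  plan:
    - [0,0,0,0,-0.149]
    - [0,0,0,0,-0.298]
    - [0,0,0,-0.001,-0.447]
    - [0,0,0,-0.001,-0.596]
    - [0,0,0,-0.002,-0.745]
    - [0,0,0,-0.002,-0.894]
    - [0,0,0,-0.003,-1.0]
    - [0,0,0,-0.003,-1.08]
    - [0,0,0,-0.003,-1.08]
    - [0.6,0,0,-0.003,-1.06]
    - [0.6,0,0,-0.003,-1.05]
    - [0.6,0,0,0.04,-1.05]
    - [0.6,0,0,0.08,-1.05]

```text
time_s: 17.5
ee_pos: [0.4667, -0.0256, 0.1451]
orientation: [-2.777, -1.467, 0.001]
wrist_force: [1.3, -0.1, 1.5]
gripper_width: 0.0512
grip_force: 0.0
```

```bash
python3 bars.py
```

```text
17.5 [ 0.4667 -0.0256  0.1451] [-0.24  0.07  1.89  0.    1.19  0.36]
wrist [531. 134.] [620.  -34.4] 61.7 17.6 -64.2
wrist [632. 222.] [ 675.6 -136.8] 38.7 19.6 74.1
wrist [318. 252.] [468.6 -22.5] 56.8 12.6 55.4
side [265. 240.] [623.8 -26.6] 78.0 15.8 -64.4
side [335. 253.] [465.7 -14.3] 68.9 28.1 55.2
side [353. 266.] [429.8  29.9] 76.4 24.7 63.9
side [220. 316.] [641.4 209.7] 62.7 29.9 55.5
side [304. 334.] [484.2 220.1] 71.1 16.8 -65.0
```

drive_tool:
  plan:
    - [0.6,0.025,-0.002,0,0.149]
    - [0.6,0.05,-0.004,0,0.298]
    - [0.6,0.075,-0.006,0,0.447]
    - [0.6,0.1,-0.008,0,0.596]
    - [0.6,0.125,-0.01,0,0.745]
    - [0.6,0.15,-0.011,0,0.894]
    - [0.6,0.16,-0.011,0,1.045]
    - [0.6,0.16,-0.011,-0.04,1.05]
    - [0.6,0.16,-0.011,-0.08,1.05]
    - [0.6,0.16,-0.011,-0.08,1.05]
    - [0,0.16,-0.011,-0.08,1.05]
    - [0,0.16,-0.011,-0.08,1.05]
    - [0,0.16,-0.011,-0.08,1.05]
    - [0,0.16,-0.011,-0.08,1.05]

```text
time_s: 19.0
ee_pos: [0.6273, -0.0383, 0.0672]
orientation: [1.667, 2.66, -0.002]
wrist_force: [-5.3, -2.2, 2.8]
gripper_width: 0.0131
grip_force: 43.3
```

drive_tool:
  plan:
    - [0,0,0,0,-0.149]
    - [0,0,0,0,-0.298]
    - [0,0,0,-0.001,-0.447]
    - [0,0,0,-0.001,-0.596]
    - [0,0,0,-0.002,-0.745]
    - [0,0,0,-0.002,-0.894]
    - [0,0,0,-0.003,-1.0]
    - [0,0,0,-0.003,-1.08]
    - [0,0,0,-0.003,-1.08]
    - [0.6,0,0,-0.003,-1.06]
    - [0.6,0,0,-0.003,-1.05]
    - [0.6,0,0,0.04,-1.05]
    - [0.6,0,0,0.08,-1.05]

```text
time_s: 20.3
ee_pos: [0.6265, -0.0366, 0.1447]
orientation: [-2.776, -1.467, 0.002]
wrist_force: [0.2, -0.0, 1.3]
gripper_width: 0.0511
grip_force: 0.0
```

```bash
python3 bars.py
```

```text
20.3 [ 0.6265 -0.0366  0.1447] [-0.2   0.39  1.49  0.    1.26  0.4 ]
wrist [  6. 104.] [508.8 179.9] 18.6 15.3 -64.4
wrist [320. 252.] [629.6 -34.2] 56.8 12.7 56.0
wrist [509. 299.] [ 715.4 -135.7] 31.6 14.1 56.6
side [264. 240.] [622.9 -23.8] 66.4 31.3 53.5
side [335. 253.] [466.  -14.8] 69.3 29.7 54.2
side [353. 266.] [430.   28.8] 77.6 24.5 62.2
side [220. 316.] [641.5 210.4] 61.7 29.8 55.5
side [304. 334.] [484. 220.] 71.1 17.4 -65.0
```

A is at (0.485, 0.213), so from here that's dx -0.142, dy +0.250.

drive_tool:
  plan:
    - [0.6,-0.02,0.036,0,0.149]
    - [0.6,-0.04,0.072,0,0.298]
    - [0.6,-0.06,0.108,0,0.447]
    - [0.6,-0.08,0.144,0,0.596]
    - [0.6,-0.1,0.18,0,0.745]
    - [0.6,-0.12,0.216,0,0.894]
    - [0.6,-0.142,0.25,0,1.045]
    - [0.6,-0.142,0.25,-0.04,1.05]
    - [0.6,-0.142,0.25,-0.08,1.05]
    - [0.6,-0.142,0.25,-0.08,1.05]
    - [0,-0.142,0.25,-0.08,1.05]
    - [0,-0.142,0.25,-0.08,1.05]
    - [0,-0.142,0.25,-0.08,1.05]
    - [0,-0.142,0.25,-0.08,1.05]

```text
time_s: 21.8
ee_pos: [0.4858, 0.2126, 0.0669]
orientation: [1.669, 2.66, 0.001]
wrist_force: [-3.9, -2.8, 5.5]
gripper_width: 0.013
grip_force: 42.1
```

drive_tool:
  plan:
    - [0,0,0,0,-0.149]
    - [0,0,0,0,-0.298]
    - [0,0,0,-0.001,-0.447]
    - [0,0,0,-0.001,-0.596]
    - [0,0,0,-0.002,-0.745]
    - [0,0,0,-0.002,-0.894]
    - [0,0,0,-0.003,-1.0]
    - [0,0,0,-0.003,-1.08]
    - [0,0,0,-0.003,-1.08]
    - [0.6,0,0,-0.003,-1.06]
    - [0.6,0,0,-0.003,-1.05]
    - [0.6,0,0,0.04,-1.05]
    - [0.6,0,0,0.08,-1.05]

```text
time_s: 23.1
ee_pos: [0.4849, 0.2126, 0.145]
orientation: [-2.778, -1.466, 0.002]
wrist_force: [1.6, 0.4, 0.7]
gripper_width: 0.0509
grip_force: 0.0
```

```bash
python3 bars.py
```

```text
23.1 [0.4849 0.2126 0.145 ] [0.25 0.2  1.74 0.   1.2  0.85]
wrist [176.  34.] [497.3 374.6] 64.1 37.2 81.1
wrist [530. 132.] [636.7 207. ] 53.4 23.8 55.7
wrist [316. 249.] [486.6 217.7] 57.1 13.1 55.8
wrist [589. 373.] [619.2 -17.2] 66.2 34.4 54.3
side [335. 253.] [465.1 -12.8] 68.4 27.8 54.1
side [220. 316.] [640.9 211. ] 61.6 28.5 56.0
side [303. 335.] [483.1 223.3] 63.9 24.0 55.9
```

drive_tool:
  plan:
    - [0.6,0,-0.01,0.03,0.149]
    - [0.6,0,-0.02,0.06,0.298]
    - [0.6,0,-0.03,0.1,0.447]
    - [0.6,0,-0.04,0.1,0.596]
    - [0.6,0,-0.05,0.1,0.745]
    - [0.6,0,-0.06,0.1,0.894]
    - [0.6,0,-0.07,0.1,1.043]
    - [0.6,0,-0.08,0.1,1.192]
    - [0.6,0,-0.09,0.1,1.341]
    - [0.6,0,-0.1,0.1,1.49]
    - [0.6,-0.01,-0.11,0.1,1.639]
    - [0.6,-0.015,-0.12,0.1,1.788]
    - [0.6,-0.015,-0.13,0.1,1.937]
    - [0.6,-0.015,-0.135,0.1,2.086]
    - [0.6,-0.015,-0.135,0.1,2.096]
    - [0.6,-0.015,-0.135,0.1,2.096]

```text
time_s: 24.8
ee_pos: [0.4703, 0.0779, 0.2446]
orientation: [0.121, 3.138, 0.0]
wrist_force: [0.2, 0.6, 0.3]
gripper_width: 0.0513
grip_force: 0.0
```

Run:
```python
from h import *
s=sense();im=snapshot("wrist");cv2.imwrite("pics/w2.png",im[:,:,::-1])
print(s["ee_pos"],s["q"].round(2))
report("wrist",im,s,.036,["red"],60,smin=160); report("wrist",im,s,.067,["orange"],150,smin=160)
# bright orange top only
report("wrist",im,s,.046,["red","blue","yellow"],300)
# top/side split
cv2.imwrite("pics/w2c.png",cv2.resize(im[0:240,160:480,::-1],None,fx=2.5,fy=2.5,interpolation=cv2.INTER_CUBIC))
```

```text
[0.4703428  0.07789556 0.24456547] [-0.02 -0.02  1.76  0.    1.4  -1.51]
wrist red [336. 137.] [329 132  15  13  81] [406.9  99.4] 13.1 11.4 86.0
wrist red [ 24. 261.] [  3 245  44  33 855] [ 504.5 -311. ] 78.9 39.3 80.9
wrist red [411. 271.] [380 244  56  83 664] [566.2 164. ] 98.8 57.6 -4.1
wrist red [446. 432.] [ 429  410   42   41 1082] [811.5 229.4] 112.3 53.0 29.8
wrist red [ 36. 423.] [ 15 412  36  23 126] [ 798.4 -452.2] 107.6 57.9 -62.0
wrist orange [281. 162.] [278 147   7  31 198] [422.4  49.3] 26.3 5.2 -5.4
wrist orange [290. 162.] [286 147   9  31 260] [423.1  57.1] 26.2 7.0 -5.3
wrist red [410. 269.] [379 243  57  84 761] [560.8 161.7] 96.9 56.4 -4.1
wrist red [ 24. 260.] [  3 244  44  35 917] [ 500.9 -299.8] 77.4 39.1 81.2
wrist red [446. 432.] [ 429  410   42   41 1090] [799.5 225.3] 109.1 51.4 29.8
wrist blue [335. 284.] [307 244  56  85 993] [555.4  87.4] 95.8 55.0 -4.2
wrist blue [604. 395.] [575 380  60  30 526] [804.9 521. ] 139.3 25.7 89.8
wrist yellow [264. 278.] [232 244  58  85 866] [549.8  13. ] 96.0 55.7 -4.4
wrist yellow [ 44. 326.] [ 22 310  46  33 752] [ 595.8 -304. ] 76.9 38.7 80.6
```

View pics/w2c.png

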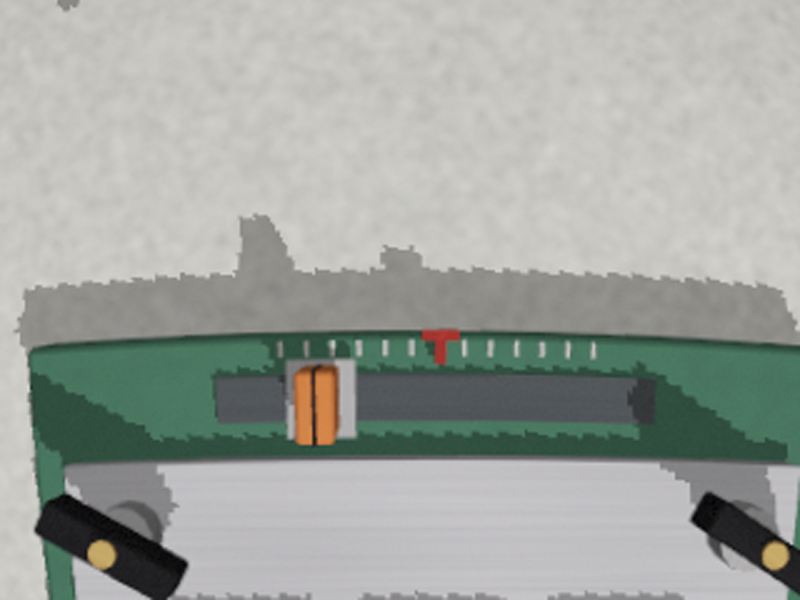

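The crop shows the stop's black line at full-image pixel (286,162) and the pointer at (336,137). In the press frame the stop has to go +45 mm in y. All four screws are home.

drive_tool:
  plan:
    - [0.6,-0.023,-0.012,-0.04,0]
    - [0.6,-0.047,-0.025,-0.08,0]
    - [0.6,-0.047,-0.025,-0.12,0]
    - [0.6,-0.047,-0.025,-0.16,0]
    - [0.6,-0.047,-0.025,-0.199,0]
    - [0.6,-0.047,-0.025,-0.199,0]
    - [0,-0.047,-0.025,-0.199,0]
    - [0,-0.047,-0.025,-0.199,0]
    - [0,-0.047,-0.025,-0.199,0]
    - [0,-0.047,-0.025,-0.199,0]
    - [0,-0.046,-0.015,-0.199,0]
    - [0,-0.0455,-0.002,-0.199,0]
    - [0,-0.045,0.01,-0.199,0]
    - [0,-0.044,0.02,-0.199,0]
    - [0,-0.044,0.02,-0.199,0]

```text
time_s: 26.35
ee_pos: [0.429, 0.0991, 0.0478]
orientation: [0.114, 3.133, 0.002]
wrist_force: [0.4, 0.9, 7.4]
gripper_width: 0.0131
grip_force: 41.0
```

drive_tool:
  plan:
    - [0,0,0,0,0]
    - [0.5,0,0,0,0]
    - [0.6,0,0,0.0,0]
    - [0.6,0,0,0.04,0]
    - [0.6,0,0,0.08,0]
    - [0.6,0.02,-0.01,0.12,0]
    - [0.6,0.04,-0.02,0.16,0]
    - [0.6,0.044,-0.02,0.199,0]
    - [0.6,0.044,-0.02,0.199,0]

```text
time_s: 27.25
ee_pos: [0.4746, 0.0775, 0.251]
orientation: [0.117, 3.126, 0.0]
wrist_force: [0.6, -0.4, 0.0]
gripper_width: 0.0512
grip_force: 0.0
```

Run:
```python
from h import *
s=sense();im=snapshot("wrist")
print(s["ee_pos"],s["time_s"])
report("wrist",im,s,.036,["red"],60,smin=160); report("wrist",im,s,.067,["orange"],150,smin=160)
for n in("scene","side"):
    im=snapshot(n); print('z=.04');report(n,im,s,.04,["red","yellow","blue"],100)
```

```text
[0.47461919 0.07747982 0.25096252] 27.25
wrist red [336. 128.] [329 125  15  12  76] [406.8  99.5] 13.3 10.6 86.2
wrist red [407. 266.] [377 235  58  83 701] [565.6 164. ] 98.7 57.5 -4.2
wrist red [ 26. 253.] [  5 237  44  33 849] [ 504.2 -310.8] 78.9 38.7 80.5
wrist red [ 37. 416.] [ 15 405  37  23 128] [ 795.2 -454.8] 107.2 59.3 -58.4
wrist red [445. 428.] [429 410  38  34 785] [811.6 245.1] 75.3 60.2 -0.2
wrist orange [334. 153.] [330 139   8  30 217] [425.7  94.5] 25.7 6.1 -3.8
wrist orange [342. 154.] [339 139   7  30 201] [426.2 102. ] 25.7 5.3 -3.7
z=.04
scene red [361. 200.] [342 187  40  29 154] [560.9 166.5] 96.9 57.3 -4.1
scene red [468. 216.] [ 436  186   63   62 2357] [829.1 250.3] 161.2 124.0 -90.0
scene red [252. 342.] [235 324  36  36 528] [ 502.5 -304.5] 79.8 40.0 81.1
scene yellow [333. 242.] [312 226  44  32 197] [549.9  15.2] 97.7 56.8 -4.2
scene yellow [289. 362.] [272 343  35  38 546] [ 599.  -308.7] 79.2 39.7 80.2
scene blue [508. 145.] [497 128  22  36 321] [857.7 541. ] 146.5 25.9 -89.5
scene blue [348. 221.] [327 206  42  30 163] [555.3  91.6] 96.2 56.4 -4.4
scene blue [438. 310.] [ 397  266   80   90 4206] [848.6 -39.9] 189.9 132.2 -89.9
z=.04
side red [245. 159.] [238 149  16  21 231] [ 797.  -435.5] 123.4 44.1 -72.0
side red [343. 193.] [338 186  13  18 121] [ 498.4 -304.9] 78.7 29.3 81.2
side red [271. 318.] [241 302  57  33 405] [564.6 159.7] 97.3 61.3 -4.0
side red [113. 360.] [  59  319  107   83 5024] [806.5 308.1] 161.5 122.9 -89.9
side yellow [227. 169.] [216 159  22  21 360] [ 832.6 -368.3] 118.6 57.0 -70.3
side yellow [303. 189.] [291 181  22  17 198] [ 600.4 -310.6] 79.4 38.9 80.0
side yellow [293. 269.] [268 256  51  26 359] [553.4   9.2] 97.8 62.8 -4.0
side blue [170. 258.] [ 123  227   91   62 3305] [825.5  23.3] 189.2 131.7 -90.0
side blue [282. 292.] [255 278  54  29 381] [558.9  84.6] 98.0 61.9 -4.2
side blue [ 18. 474.] [  5 467  28  13 208] [834.7 529. ] 30.4 17.7 11.7
```

The stop now reads y' = 129.3 against the pointer's 129.1, so it is level. The red block has been knocked about 2 cm within its compartment and now sits near (503,-304). Next I'll look straight down at the tray.

drive_tool:
  plan:
    - [0.6,0.008,-0.035,0.006,-0.149]
    - [0.7,0.016,-0.07,0.006,-0.298]
    - [0.8,0.024,-0.105,0.006,-0.447]
    - [0.85,0.032,-0.14,0.006,-0.596]
    - [0.85,0.04,-0.175,0.006,-0.745]
    - [0.85,0.048,-0.21,0.006,-0.894]
    - [0.85,0.056,-0.245,0.006,-1.043]
    - [0.85,0.064,-0.28,0.006,-1.192]
    - [0.85,0.072,-0.315,0.006,-1.341]
    - [0.85,0.08,-0.35,0.006,-1.49]
    - [0.85,0.08,-0.385,0.006,-1.639]
    - [0.85,0.08,-0.408,0.006,-1.663]
    - [0.85,0.08,-0.408,0.006,-1.663]
    - [0.85,0.08,-0.408,0.006,-1.663]

```text
time_s: 28.8
ee_pos: [0.5487, -0.3291, 0.2474]
orientation: [-2.394, -2.026, 0.001]
wrist_force: [-0.0, -0.7, -0.2]
gripper_width: 0.0727
grip_force: 0.0
```

Run:
```python
from h import *
s=sense();im=snapshot("wrist");cv2.imwrite("pics/w3.png",im[:,:,::-1])
print(s["ee_pos"],s["orientation"],s["q"].round(2))
report("wrist",im,s,.04,["red","yellow"],200)
```

```text
[ 0.54871158 -0.32910898  0.24743164] [-2.39425760e+00 -2.02560708e+00  8.53672725e-04] [-0.68  0.34  1.35  0.    1.47 -0.51]
wrist red [267. 190.] [ 246  150   43   80 2715] [ 502.1 -305.2] 78.2 39.0 80.9
wrist yellow [367. 178.] [ 347  138   42   81 2638] [ 598.7 -310.1] 78.1 39.1 80.7
wrist yellow [558. 222.] [ 539  200   49   55 1330] [ 817.6 -388.2] 62.8 59.1 -29.0
```

View pics/w3.png

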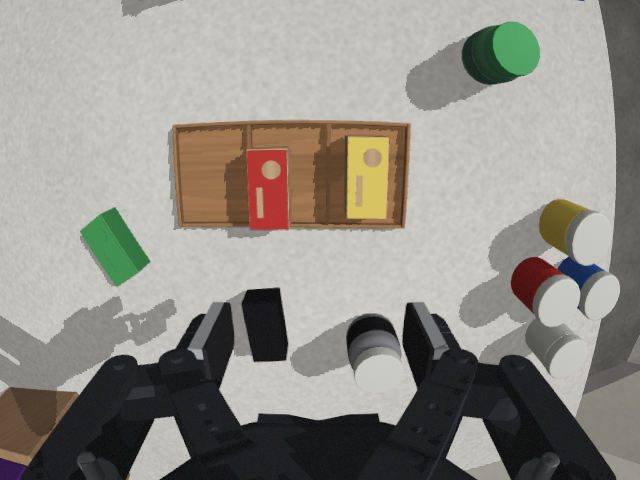

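The view shows the red block at (267,190) and the yellow one at (367,178), both lying flat in the tray. The black look-alike is at (265,325), the green at (115,247) and the grey jar at (375,350). Picking the red block first.

drive_tool:
  plan:
    - [0.85,-0.02,0.012,-0.04,0.007]
    - [0.85,-0.048,0.025,-0.085,0.007]
    - [0.85,-0.048,0.025,-0.13,0.007]
    - [0.85,-0.048,0.025,-0.175,0.007]
    - [0.85,-0.048,0.025,-0.205,0.007]
    - [0.85,-0.048,0.025,-0.228,0.007]
    - [0.85,-0.048,0.025,-0.228,0.007]
    - [0,-0.048,0.025,-0.228,0.007]
    - [0,-0.048,0.025,-0.228,0.007]
    - [0,-0.048,0.025,-0.228,0.007]
    - [0,-0.048,0.025,-0.228,0.007]
    - [0,-0.048,0.025,-0.2,0.007]
    - [0,-0.048,0.025,-0.16,0.007]
    - [0,-0.048,0.025,-0.11,0.007]
    - [0,-0.048,0.025,-0.1,0.007]
  grip_force: 60

```text
time_s: 30.35
ee_pos: [0.5056, -0.308, 0.1579]
orientation: [2.381, 2.029, 0.003]
wrist_force: [0.7, -1.2, -0.1]
gripper_width: 0.0384
grip_force: 63.8
```

drive_tool:
  plan:
    - [0,0.005,0.039,0,-0.124]
    - [0,0.01,0.078,0,-0.248]
    - [0,0.015,0.117,0,-0.372]
    - [0,0.02,0.156,0,-0.496]
    - [0,0.025,0.195,0,-0.62]
    - [0,0.03,0.234,0,-0.744]
    - [0,0.035,0.273,0,-0.868]
    - [0,0.04,0.312,0,-0.992]
    - [0,0.045,0.351,0,-1.116]
    - [0,0.05,0.39,0,-1.24]
    - [0,0.055,0.429,0,-1.364]
    - [0,0.059,0.467,0,-1.485]
    - [0,0.059,0.467,0,-1.485]
    - [0,0.059,0.467,0,-1.485]
    - [0,0.059,0.467,0,-1.485]

```text
time_s: 31.85
ee_pos: [0.5605, 0.1611, 0.1498]
orientation: [3.139, -0.115, -0.002]
wrist_force: [-0.3, -0.8, -2.3]
gripper_width: 0.0385
grip_force: 63.8
```

Run:
```python
from h import *
s=sense();print(s["ee_pos"],s["gripper_width"],s["grip_force"],s["q"].round(2))
for n in("side","wrist","scene"):
    im=snapshot(n);cv2.imwrite(f"pics/{n}4.png",im[:,:,::-1])
    report(n,im,s,.168,["red"],80)
```

```text
[0.56054897 0.16112488 0.14981564] 0.03849267521013924 63.7762713432312 [ 0.13  0.3   1.6  -0.    1.24  1.78]
side red [280. 270.] [270 262  22  18 269] [543.4 165.5] 40.0 39.4 -4.8
side red [270. 318.] [241 302  57  33 430] [527.1 277.7] 80.1 50.3 -4.1
side red [113. 360.] [  59  319  107   83 5024] [725.6 399.3] 132.4 100.6 -90.0
wrist red [98.  7.] [ 75   0  72  24 831] [693.6 229.7] 33.5 9.6 72.5
wrist red [315. 182.] [274 168  83  44 868] [617.4 157.9] 28.1 14.6 86.4
wrist red [318. 317.] [  265   237   106   165 13328] [562.4 160.7] 76.3 37.8 -4.3
scene red [373. 174.] [366 167  17  16 152] [581.5 158.4] 39.9 39.5 86.3
scene red [362. 200.] [342 187  40  29 152] [590.1  74.3] 85.3 50.4 -4.1
scene red [468. 216.] [ 436  186   63   62 2361] [826.2 147.6] 142.9 109.2 -90.0
```

View pics/side4.png

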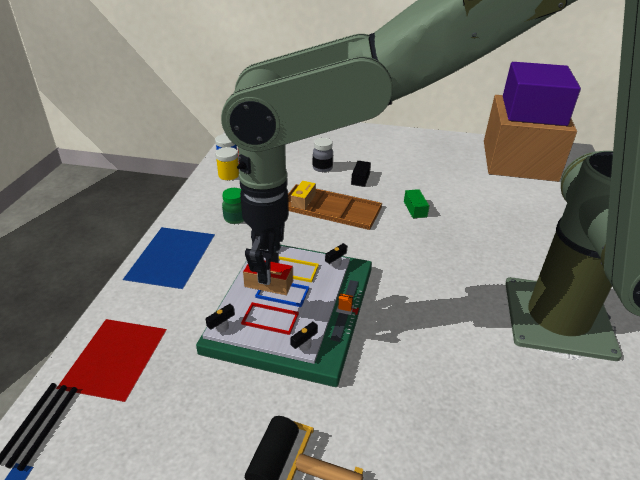

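The side view shows the red block held level above the plate at (270,275). Its measured centre is (562,161) with yaw -4.3°, over the red bay. Lowering it.

drive_tool:
  plan:
    - [0,0,0.001,-0.03,0]
    - [0,0,0.001,-0.06,0]
    - [0,0,0.001,-0.08,0]
    - [0,0,0.001,-0.087,0]
    - [0,0,0.001,-0.091,0]
    - [0,0,0.001,-0.091,0]

```text
time_s: 32.6
ee_pos: [0.5614, 0.1624, 0.0608]
orientation: [3.139, -0.116, 0.001]
wrist_force: [0.4, 0.5, -0.5]
gripper_width: 0.0381
grip_force: 63.8
```

drive_tool:
  plan:
    - [0.5,0,0,0,0]
    - [0.6,0,0,0,0]
    - [0.6,0,0,0.001,0]
    - [0.6,0,0,0.04,0]
    - [0.6,0,0,0.09,0]
    - [0.6,0,0,0.13,0]
    - [0.6,0,-0.03,0.17,0]
    - [0.6,0,-0.06,0.18,0]
    - [0.6,0,-0.07,0.18,0]
    - [0.6,0,-0.07,0.18,0]

```text
time_s: 33.6
ee_pos: [0.5609, 0.0919, 0.2393]
orientation: [-3.139, 0.119, -0.0]
wrist_force: [0.7, 0.3, -0.7]
gripper_width: 0.0514
grip_force: 0.0
```

Run:
```python
from h import *
s=sense();im=snapshot("wrist");cv2.imwrite("pics/w5.png",im[:,:,::-1]);print(s["ee_pos"])
report("wrist",im,s,.076,["red"],300)
im=snapshot("side");cv2.imwrite("pics/s5.png",im[:,:,::-1])
report("side",im,s,.076,["red"],300)
im=snapshot("scene");report("scene",im,s,.04,["yellow"],300)
```

```text
[0.56092389 0.09188809 0.23928509]
wrist red [127.  19.] [  72    0  132   55 4702] [768.7 240.8] 135.7 57.5 89.3
wrist red [257. 196.] [212 163  63  99 689] [569.3 155.2] 87.2 50.8 -4.3
wrist red [237. 221.] [ 213  177   48   87 3133] [562.8 162. ] 77.7 38.4 -4.3
side red [269. 305.] [246 295  46  22 539] [563.5 162.3] 78.9 38.5 -4.3
side red [113. 360.] [  59  319  107   83 5023] [783.7 333.7] 153.3 116.7 -89.9
scene yellow [289. 362.] [272 343  35  38 546] [ 599.  -308.4] 79.7 39.7 80.5
```

View pics/w5.png

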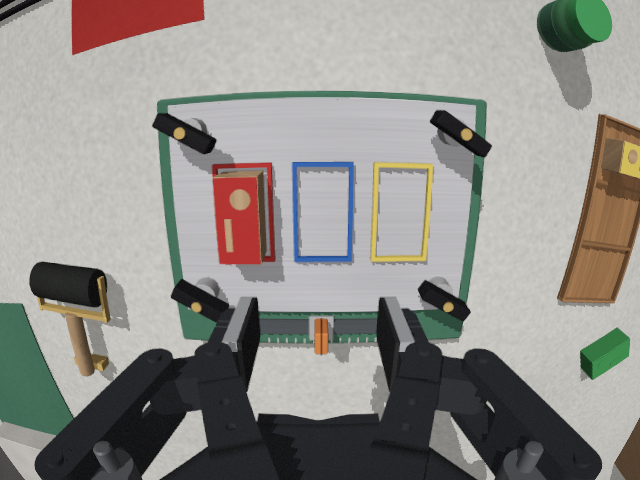

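The red block sits in its bay at (237,221), centre (562.8,162), flat. Yellow is next; it is unmoved at (599,-310).

drive_tool:
  plan:
    - [0.6,0.003,-0.033,0,0.124]
    - [0.7,0.006,-0.067,0,0.248]
    - [0.8,0.009,-0.1,0,0.372]
    - [0.85,0.012,-0.134,0,0.496]
    - [0.85,0.016,-0.168,0,0.62]
    - [0.85,0.019,-0.2,0,0.744]
    - [0.85,0.022,-0.235,0,0.868]
    - [0.85,0.025,-0.268,0,0.992]
    - [0.85,0.028,-0.302,0,1.116]
    - [0.85,0.032,-0.336,0,1.24]
    - [0.85,0.035,-0.37,0,1.364]
    - [0.85,0.038,-0.403,-0.02,1.482]
    - [0.85,0.038,-0.403,-0.06,1.482]
    - [0.85,0.038,-0.403,-0.1,1.482]
    - [0.85,0.038,-0.403,-0.14,1.482]
    - [0.85,0.038,-0.403,-0.14,1.482]

```text
time_s: 35.35
ee_pos: [0.5938, -0.305, 0.0896]
orientation: [-2.379, -2.024, 0.007]
wrist_force: [-1.1, 0.3, -0.5]
gripper_width: 0.0724
grip_force: 0.0
```

drive_tool:
  plan:
    - [0.85,0,0,-0.03,0]
    - [0.85,0,0,-0.055,0]
    - [0.85,0,0,-0.077,0]
    - [0.85,0,0,-0.077,0]
    - [0,0,0,-0.077,0]
    - [0,0,0,-0.077,0]
    - [0,0,0,-0.077,0]
    - [0,0,0,-0.077,0]
    - [0,0,0,-0.05,0]
    - [0,0,0,-0.01,0]
    - [0,0,0,0.03,0]
    - [0,0,0,0.051,0]
    - [0,0,0,0.051,0]

```text
time_s: 36.65
ee_pos: [0.6018, -0.3119, 0.1562]
orientation: [2.386, 2.028, 0.004]
wrist_force: [-0.4, -0.9, -0.2]
gripper_width: 0.0382
grip_force: 63.4
```

drive_tool:
  plan:
    - [0,-0.004,0.027,0,-0.124]
    - [0,-0.008,0.054,0,-0.248]
    - [0,-0.012,0.081,0,-0.372]
    - [0,-0.016,0.108,0,-0.496]
    - [0,-0.02,0.135,0,-0.62]
    - [0,-0.024,0.162,0,-0.744]
    - [0,-0.028,0.189,0,-0.868]
    - [0,-0.032,0.216,0,-0.992]
    - [0,-0.036,0.243,0,-1.116]
    - [0,-0.04,0.27,0,-1.24]
    - [0,-0.044,0.297,0,-1.364]
    - [0,-0.049,0.323,0,-1.482]
    - [0,-0.049,0.323,0,-1.482]
    - [0,-0.049,0.323,0,-1.482]
    - [0,-0.049,0.323,0,-1.482]

```text
time_s: 38.15
ee_pos: [0.5496, 0.0124, 0.1493]
orientation: [3.139, -0.115, -0.002]
wrist_force: [-0.0, -0.5, 0.4]
gripper_width: 0.0385
grip_force: 63.4
```

Run:
```python
from h import *
s=sense();print(s["ee_pos"],s["gripper_width"],s["grip_force"])
for n in("side","wrist"):
    im=snapshot(n);report(n,im,s,.168,["yellow"],80)
    report(n,im,s,.076,["red"],300)
```

```text
[0.54956144 0.01235329 0.1493366 ] 0.03849756679906288 63.35753917694092
side yellow [227. 169.] [216 159  22  21 367] [ 745.2 -156.5] 98.9 46.6 -67.4
side yellow [304. 223.] [296 217  19  14 177] [530.3  18.3] 39.0 37.3 86.1
side yellow [293. 269.] [268 256  51  26 361] [518.2 154.4] 80.2 51.5 -4.2
side red [270. 305.] [246 295  46  22 540] [563.5 162.3] 78.9 38.5 -4.3
side red [113. 360.] [  59  319  107   83 5023] [783.7 333.7] 153.3 116.7 -89.9
wrist yellow [317. 180.] [275 168  83  42 832] [606.8   8.5] 27.6 14.2 85.9
wrist yellow [318. 315.] [  266   235   105   165 13230] [552.7  11.9] 75.7 37.5 -4.4
wrist red [34. 15.] [   0    0   93   46 2331] [734.4 199. ] 101.7 36.3 69.2
wrist red [137. 218.] [ 85 174  77 121 973] [570.3 142.8] 83.8 49.3 -4.0
wrist red [103. 248.] [  73  194   61  108 3813] [562.3 162.2] 77.9 38.3 -4.2
```

drive_tool:
  plan:
    - [0,-0.002,0.001,-0.03,0]
    - [0,-0.002,0.001,-0.06,0]
    - [0,-0.002,0.001,-0.08,0]
    - [0,-0.002,0.001,-0.087,0]
    - [0,-0.002,0.001,-0.091,0]
    - [0,-0.002,0.001,-0.091,0]

```text
time_s: 38.85
ee_pos: [0.548, 0.0133, 0.061]
orientation: [3.139, -0.116, -0.002]
wrist_force: [-1.6, -0.2, 2.2]
gripper_width: 0.0381
grip_force: 63.7
```

drive_tool:
  plan:
    - [0.5,0,0,0,0]
    - [0.6,0,0,0,0]
    - [0.6,0,0,0.001,0]
    - [0.6,0,0,0.04,0]
    - [0.6,0,0,0.09,0]
    - [0.6,0,0.03,0.13,0]
    - [0.6,0,0.06,0.17,0]
    - [0.6,0,0.08,0.2,0]
    - [0.6,0,0.08,0.2,0]
    - [0.6,0,0.08,0.2,0]

```text
time_s: 39.85
ee_pos: [0.5484, 0.0943, 0.2602]
orientation: [3.139, -0.113, 0.003]
wrist_force: [0.2, 0.0, -0.5]
gripper_width: 0.0513
grip_force: 0.0
```

Run:
```python
from h import *
s=sense();im=snapshot("wrist");cv2.imwrite("pics/w6.png",im[:,:,::-1]);print(s["ee_pos"])
report("wrist",im,s,.076,["red","yellow"],300);report("wrist",im,s,.067,["orange"],150,smin=160);report("wrist",im,s,.046,["blue"],300)
im=snapshot("side");report("side",im,s,.076,["red","yellow"],300)
m=cv2.inRange(cv2.cvtColor(snapshot("wrist"),cv2.COLOR_RGB2HSV),(0,0,0),(180,255,45))
for p,st,ce in blobs(m,150):
    r=rect("wrist",p,.078,s)
    if r[1]<70: print("bar",ce,*r)
```

```text
[0.54839803 0.09427725 0.26018248]
wrist red [135.  15.] [  83    0  129   46 3648] [764.2 243.6] 138.1 51.1 89.2
wrist red [263. 183.] [219 148  59  95 616] [567.6 155.6] 87.2 51.0 -4.0
wrist red [243. 202.] [ 220  160   45   84 2898] [562.6 162.3] 78.1 39.0 -4.6
wrist yellow [385. 181.] [370 148  58  94 566] [558.1  19.8] 86.0 50.6 -4.2
wrist yellow [405. 204.] [ 384  162   45   83 2719] [550.2  12.9] 77.1 38.2 -4.3
wrist orange [322. 317.] [316 300  13  33 374] [435.5  97.7] 38.4 12.5 -4.3
wrist blue [325. 198.] [ 295  148   58   95 1088] [556.4  87.4] 94.7 55.2 -3.9
side red [270. 305.] [246 295  46  22 539] [563.5 162.3] 78.9 38.5 -4.3
side red [113. 360.] [  59  319  107   83 5022] [783.6 333.6] 153.2 116.5 -90.0
side yellow [227. 169.] [216 159  22  21 365] [ 806.4 -309.7] 114.5 54.0 -67.4
side yellow [294. 257.] [273 248  41  18 393] [551.5  12.9] 79.0 39.5 -4.0
bar [14.  6.] [821.3 412.2] 55.3 9.0 -89.8
bar [546.  30.] [ 720.6 -145.5] 39.1 19.4 49.8
bar [454. 117.] [629.  -35.8] 59.1 16.8 56.0
bar [191. 116.] [647.  201.3] 59.4 15.7 56.5
bar [203. 279.] [489.3 212.4] 55.3 23.8 56.1
bar [440. 279.] [471.3 -23.7] 62.7 17.4 55.9
```

View pics/w6.png

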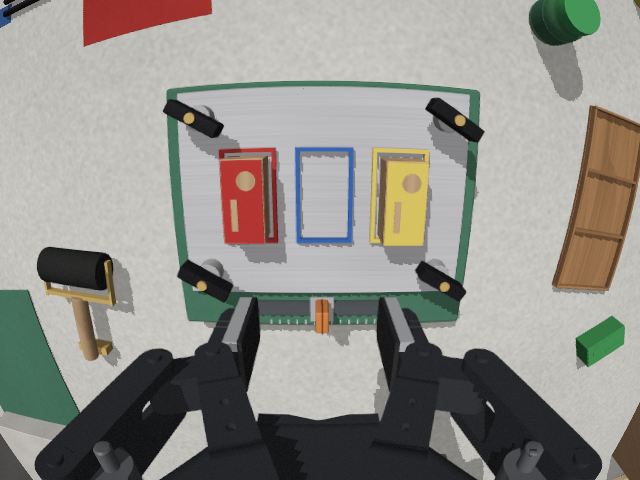

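The red block (243,202) and the yellow block (405,204) are seated in their bays, and the tray is empty. All four bars read about 56° (home, -124°), and the stop is level with the pointer.

```bash
python3 -c "
from plant import *
print(hand_in())"
```

```text
the job is handed in; nothing more can be done
None
```

The proof press is set up and handed in; I saw no verdict: all four screws are home after two crisscross rounds, the red and yellow blocks (no blue was present) lie flat in their bays, and the register stop is level with the pointer.

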